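# Fit the jaw plate and hold the cam lever level

## Robot

A 7-joint arm with a two-finger parallel gripper is mounted at the origin on the work surface. World frame = base frame: x ahead of the robot, y to its left, z up, the work surface at z = 0. Lengths are in m, angles in degrees, forces in N, time in s.
With the tool pointing down it reaches from about 0.4 to 0.875 m from the base axis. Payload 6.5 kg.
Tool frame: the origin (TCP) lies at the very end of the fingers, on their centre line; the grasp point (between the pads) lies bot.grasp_offset behind it (bot.grasp_offset is the distance from the TCP to the grasp point, in m); z points along the fingers, y is the line along which they close (so a half turn about z gives the same grasp; the last joint's range is limited). The gripper opens to 88 mm and grips with 3 to 60 N. Pads are 18 mm wide; open, the fingers measure 123 mm over their backs; the gripper's body (75 mm by 187 mm) begins 45 mm behind the grasp point.
Start: joints at [59.519, 30.733, -0.252, 88.115, 0.149, 61.152, -4.079], TCP at [0.292, -0.581, 0.239] pointing down, gripper open.
Joint ranges: [-154.64, 154.64], [-21.42, 123.67], [-72.66, 72.17], [13.99, 137.28], [-74.86, 254.86], [10.95, 109.41], [-158.01, 158.01]. Speed limits (degrees/s): [136.94, 136.94, 180, 180, 180, 180, 180].

## Interface

Orientations are given as [roll, pitch, yaw] about the fixed x, y, z axes, in that order (R = Rz(yaw) Ry(pitch) Rx(roll)).
In Python, from rig import sensors, cams, job, bot gives the robot as it stands.
- The arm moves only by the tool step_arm, never from a script. Its argument "motion" is one flat list of numbers, 5 for each row, row after row: the shift along the tool's x, y, z each as a share of 0.2 m, from -1 to 1, then the turn about the tool's z as a share of pi/2 rad, from -1 to 1, then the gripper's target within -1 to 1 (shut at 1, half-way at 0, fully open at -1). In form: [x, y, z, spin, jaw, x, y, z, spin, jaw, ...]. A call has exactly 10 rows; each row is the pose to reach, as a shift and turn from the pose commanded when the call began, along the tool's axes at that moment; what a row does not reach only later rows make up. A row lasts 1/8 s, in which the tool goes at most 62.5 mm and 10.7 degrees, less where a joint would pass 70% of its speed; a pose out of reach is approached as far as the arm can. A call with a number of a shift or a turn outside -1 to 1 is refused whole. A call with a gripper value outside its range is refused whole. The fingers move at their own pace and stop on an object; "newtons" is the grip in N (left out, the last holds). Time passes only in rows, so rows that repeat a pose let the fingers close, or fill a call up. It gives the time, the measured TCP pose, the force and the opening at its end, in the units of the state.
- sensors.state(): the state, without advancing time (a new reading comes with each control period).
- cams.read_camera(name): name is "scene" or "top" or "wrist"; returns a dict with "img" (400x640x3 uint8, red, green, blue), "fx", "fy", "cx", "cy" (pixels), "cam_to_world" (4x4, takes a point from camera to world coordinates). Camera axes: x right, y up, looking along -z (the intrinsics and any distortion apply to the point x, -y, -z); pixel columns grow to the right and rows downward; lengths in m; the calibration is good to about 2 mm. A picture is of the moment at which its call begins. There is no depth.
- job.job_done(): hands the job in, once; it reports no verdict.
The state is a dict: "time": time; "q": joint angles; "dq": joint speeds; "effort": joint torques, N m; "ee_pos": TCP position; "orientation": TCP orientation; "wrist_force": force on the tool from outside, world axes, zero at the start; "torque": the same for the moment, N m; "grip_width": opening from 0.0 (shut) to 1.0 (fully open).
Only numpy, scipy, OpenCV 4.12 (cv2) and the standard library are available. Lean on these libraries where they do the work, as an engineer would, in place of code of your own. Each camera call takes 0.05 s, during which the arm holds its last target. There are 200 camera calls.

## Task

Lift the drilled steel jaw plate by its upright lug and lower it (do not drop it) over the two pins of the cam lock until it lies flush on the iron bed, then let go of it. Then press the cam lock's sprung lever down with the gripper's fingers until the lever lies level, half-way through its travel, and finish while still holding it there, with the plate still flush; leave the other things on the bench where they are.

Things in the scene. Friction and masses are not known exactly. Their poses are not given: they have to be found in the camera images.
- jaw_plate: Loose steel plate lying flat, 76 (x) by 130 (y) by 8 mm thick, 0.5 to 0.8 kg, with two 15 mm through holes on its y axis, 45 mm either side of the centre. Handle: an upright flat lug in the middle of its top, 12 mm thick (x), 50 mm long (y), top 47 mm above the underside. Origin: centre of the underside; z up. Fits the pins either way round.
- cam_lock: Cast-iron cam lock fixed to the bench. Level bed 110 (x) by 150 (y), 30 mm high. Two cheeks, 76 mm high, at y = 87 to 123 mm carry the sprung lever, which sticks out to +y. At +x it grips a sloping wooden board, 200 mm wide, that rises from 80 mm beyond the centre to about 105 mm height at 265 mm. Origin: centre of the bed at bench height; z up.
- bed (a point): Centre of the bed's top face, 30 mm above the bench; axes as cam_lock. Two upright steel pins, 12 mm diameter, 26 mm tall above the bed, tips tapered, stand on its y axis 45 mm either side. The seated plate's origin lies here, its y along this y (either sense).
- pad (a point): Centre of the top of the ribbed square pad (46 by 46 by 12 mm) at the lever's free end; moves with it: y points along the lever away from the hinge, z is the pad's normal. It lies 100 mm from hinge along the lever and 6 mm above its centre line. With the lever level this point is 68 mm above the bench, about 29 mm lower than at rest.
- hinge (a point): The lever's hinge, between the cheeks, 105 mm along the cam lock's y from its centre and 62 mm above the bench; the hinge axis is level, along the cam lock's x.
- cam_lever (a joint): Angle of the sprung lever (rad): 0 at rest (pad end raised 0.3 rad above level), grows as the pad is pressed down, 0.3 level, 0.6 at the lower stop. A spring returns it to 0 when let go: pushing down at the pad takes about 3 N to start, 6 N at level and 10 N at the stop.
- mallet: Bystander, to be left alone: round beech mallet standing on its head, handle up: 112 mm across, 245 mm tall. Origin: middle of the underside; z up.
- offcut: Bystander, to be left alone: pale limestone offcut with a stepped top, 95 x 70 x 58 mm tall. Origin: middle of the underside; z up.
- claw_tool: Bystander, to be left alone: toothed steel claw tool with a blued shank lying flat, 195 mm long, 26 mm wide, 22 mm tall, long axis its x. Origin: middle of the underside; z up.
- punch: Bystander, to be left alone: pointed steel punch with a blued shank lying flat, 195 mm long, 22 mm tall, long axis its x. Origin: middle of the underside; z up.
- dividers: Bystander, to be left alone: bronze dividers lying flat and spread, 170 mm long (its x), 75 mm wide, 10 mm tall. Origin: middle of the underside; z up.
- rubbing_block: Bystander, to be left alone: grey carborundum rubbing block, 150 x 50 x 25 mm tall. Origin: middle of the underside; z up.
- tin: Bystander, to be left alone: closed round metal tin, 76 mm across, 85 mm tall. Origin: middle of the underside; z up.
There are look-alikes about, which are no part of the job. Leave any orange look-alike of the jaw_plate alone.

How it is judged (in metres and radians):
On the way:
1. the plate lies flush on the bed over both pins, let go, with the lever still up (horizontal distance between jaw_plate and bed below 0.004 m and z of jaw_plate in the frame of bed between -0.0025 and 0.0025 m and angle between the y axis of jaw_plate and the y axis of bed, either way round below 0.06 rad and angle between jaw_plate's own z axis and vertical below 0.03 rad and contact force between the fingers and jaw_plate below 0.2 N and value of joint cam_lever below 0.1 rad), for 0.3 s.
At the end, for the whole second after the job is handed in: The fingers hold the lever down (over 2 N) and still, within 0.08 rad of level (joint 0.22 to 0.38), while the plate, not touched by the fingers, lies at rest flush on the bed over both pins (within 4 mm of the centre, 2.5 mm in height, 0.06 rad in yaw, 0.03 rad in tilt) (horizontal distance between jaw_plate and bed below 0.004 m and z of jaw_plate in the frame of bed between -0.0025 and 0.0025 m and angle between the y axis of jaw_plate and the y axis of bed, either way round below 0.06 rad and angle between jaw_plate's own z axis and vertical below 0.03 rad and contact force between the fingers and jaw_plate below 0.2 N and value of joint cam_lever between 0.22 and 0.38 rad and velocity of joint cam_lever between -0.1 and 0.1 rad/s and contact force between the fingers and cam_lever above 2 N and linear speed of jaw_plate below 0.02 m/s); the arm keeps its last pose, push and grip.
It fails at once if the plate is dropped or slammed on to the pins (faster than 0.4 m/s close above the bed) (horizontal distance between jaw_plate and bed below 0.03 m and z of jaw_plate in the frame of bed below 0.05 m and linear speed of jaw_plate above 0.4 m/s).
It fails at once if a bystander is moved by more than 30 mm (distance of any of mallet, offcut, claw_tool, punch, dividers, rubbing_block, tin from where it was at the start of the episode above 0.03 m).
It also fails if it takes over 54 s, if anything falls off the work surface, if the arm or the gripper's body presses on something with over 40 N, if the wrist force passes 120 N, or if a joint passes its speed limit or range.

## Working session

There is one attempt and no reset: what is moved stays moved. The work goes in short steps, Python scripts to look and compute and a tool call to move; the robot and the scene stay as the last step left them, time stands still between calls to the robot, and variables do not carry over. Pictures are saved under pics/ and viewed, on a budget of 10 in all, crops included, one or two more only if the job needs it, and the job is handed in when it is done.

Besides the shell and the picture viewer there is one more tool, called after "Request:" as a command line: name --argument value ..., lists and objects as JSON in quotes. step_arm: Moves the arm, as the interface text tells. Shift numbers are shares of 0.2 m and turn numbers shares of pi/2 rad, none past 1 either way. Its arguments: {"type":"object","properties":{"motion":{"type":"array"},"newtons":{"type":"number"}},"required":["motion"]}

```bash
ls; mkdir -p pics; python3 - <<'E'
from rig import sensors, cams, job, bot
import cv2,numpy as np
print(sensors.state(), bot.grasp_offset)
for n in ["scene","top","wrist"]:
    c=cams.read_camera(n); cv2.imwrite(f"pics/{n}0.png",c["img"][:,:,::-1]); print(n,{k:(np.round(v,4).tolist()) for k,v in c.items() if k!="img"})
E
```

```text
pics
{'time': 0.0, 'q': array([59.51810137, 30.77747437, -0.25250741, 88.16883991,  0.1484316 ,
       61.15251999, -4.07994038]), 'dq': array([-0.01085975,  0.00090944,  0.04554359,  0.006901  , -0.06843287,
        0.08841452,  0.03775102]), 'effort': array([ 3.79342946e-04, -5.70988691e+01,  9.91172343e-01, -2.51608104e+01,
       -5.61419560e-02,  1.78829877e-02,  1.63468681e-04]), 'ee_pos': array([ 0.29164382, -0.58022263,  0.23785228]), 'orientation': array([-1.79901789e+02,  7.68693895e-03,  2.66907480e+01]), 'wrist_force': array([0.29838272, 0.68135183, 0.4411834 ]), 'torque': array([0.04020169, 0.00898702, 0.04458178]), 'grip_width': 0.9972658031455223} 0.0187
scene {'fx': 438.5465, 'fy': 438.5465, 'cx': 323.1552, 'cy': 199.5959, 'cam_to_world': [[-0.1221, -0.7443, 0.6566, 1.4472], [0.9925, -0.0909, 0.0815, 0.0683], [-0.001, 0.6617, 0.7498, 1.1166], [0.0, 0.0, 0.0, 1.0]]}
top {'fx': 494.8355, 'fy': 494.8355, 'cx': 321.7709, 'cy': 207.1449, 'cam_to_world': [[0.0264, 0.9887, -0.1473, 0.2948], [-0.9995, 0.0239, -0.0192, -0.0427], [-0.0155, 0.1477, 0.9889, 1.67], [0.0, 0.0, 0.0, 1.0]]}
wrist {'fx': 350.9713, 'fy': 350.9713, 'cx': 322.2427, 'cy': 195.2267, 'cam_to_world': [[0.449, 0.8583, 0.2485, 0.3569], [-0.8935, 0.4315, 0.1242, -0.5484], [-0.0006, -0.2778, 0.9606, 0.3831], [0.0, 0.0, 0.0, 1.0]]}
```

View pics/top0.png

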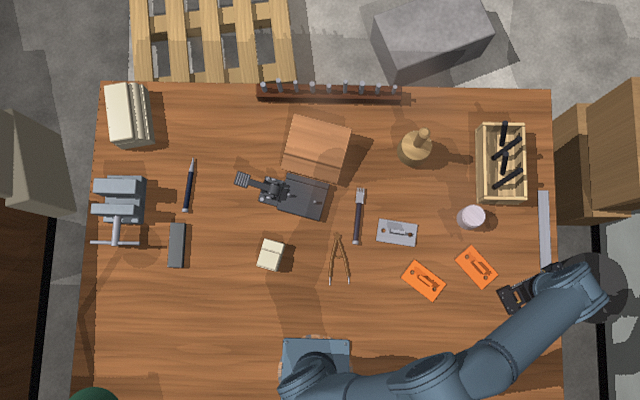

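View pics/scene0.png

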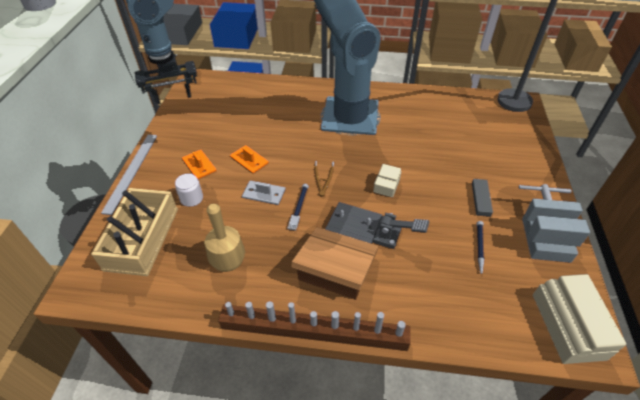

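The top view shows the grey steel plate at (397,232), with orange look-alikes at (424,280) and (477,266). The cam lock's bed is at (302,197), its pad at (242,179), and the board lies above it, towards +x. The scene view agrees: plate at (264,192), bed at (355,222), pad at (420,226). The grey plate is the only non-orange drilled plate, so it is the one meant. I'll confirm it in an enlarged crop.

```bash
cat > h.py <<'E'
from rig import sensors, cams, job, bot
import cv2,numpy as np
def ray(c,u,v):
    M=c["cam_to_world"]; d=M[:3,:3]@np.array([(u-c["cx"])/c["fx"],-(v-c["cy"])/c["fy"],-1.]); return M[:3,3],d
def onz(c,u,v,z):
    o,d=ray(c,u,v); return o+d*(z-o[2])/d[2]
def pix(c,p):
    M=c["cam_to_world"]; q=M[:3,:3].T@(np.asarray(p)-M[:3,3]); return np.array([c["cx"]+c["fx"]*q[0]/-q[2], c["cy"]-c["fy"]*q[1]/-q[2]])
def tri(obs):
    A=np.zeros((3,3));b=np.zeros(3);L=[]
    for c,u,v in obs:
        o,d=ray(c,u,v);d=d/np.linalg.norm(d);P=np.eye(3)-np.outer(d,d);A+=P;b+=P@o;L.append((o,P))
    p=np.linalg.solve(A,b); return p,[round(float(np.linalg.norm(P@(p-o)))*1000,1) for o,P in L]
E
python3 - <<'E'
from h import *
t=cams.read_camera("top")["img"];s=cams.read_camera("scene")["img"]
def cr(i,x,y,w,h,W,H): return cv2.resize(i[y:y+h,x:x+w],(W,H),interpolation=cv2.INTER_CUBIC)
a=np.hstack([cr(t,370,212,57,43,400,300),cr(t,230,163,107,64,400,300)[:, :]])
b=np.hstack([cr(s,237,174,57,43,400,300),cr(s,320,196,116,60,400,300)])
cv2.imwrite("pics/crop1.png",np.vstack([a,b])[:,:,::-1])
E
```

```text
(no output)
```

View pics/crop1.png

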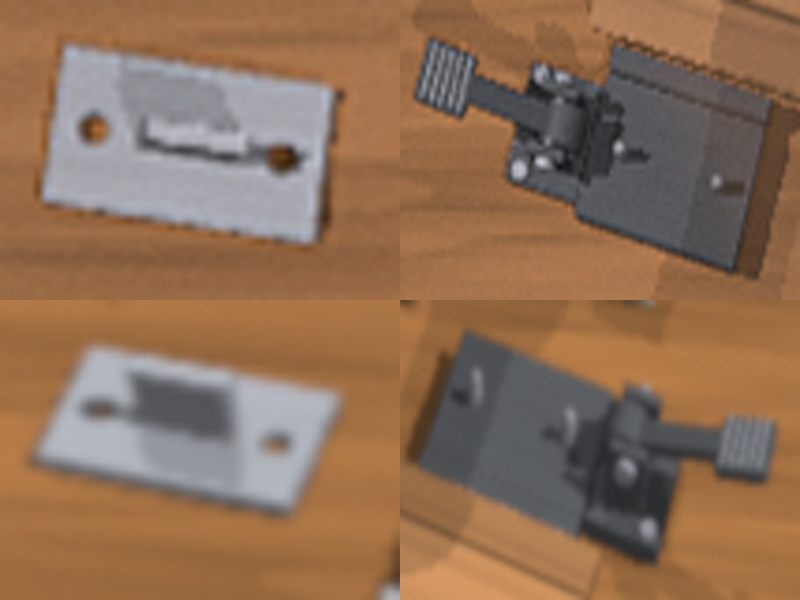

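The crop confirms it: the grey plate carries the upright lug and two holes, at about (95,127) and (282,156) in the crop. The pin tips are at (619,147) and (716,180), and the pad centre at (446,77).

```bash
python3 - <<'E'
from h import *
c=cams.read_camera("top");s=cams.read_camera("scene")
P=lambda x,y:(370+x*57/400,212+y*43/300)
B=lambda x,y:(230+(x-400)*107/400,163+y*64/300)
SP=lambda x,y:(237+x*57/400,174+(y-300)*43/300)
SB=lambda x,y:(320+(x-400)*116/400,196+(y-300)*60/300)
h1,h2=onz(c,*P(95,127),.008),onz(c,*P(282,156),.008); print("holes",h1,h2,np.linalg.norm(h1-h2))
print("hole tri",tri([(c,*P(95,127)),(s,*SP(277,442))]),tri([(c,*P(282,156)),(s,*SP(100,409))]))
a=tri([(c,*B(619,147)),(s,*SB(570,412))]);b=tri([(c,*B(716,180)),(s,*SB(474,370))]); print("pins",a,b)
z1,z2=onz(c,*B(619,147),.055),onz(c,*B(716,180),.055);print(z1,z2,np.linalg.norm(z1-z2),np.degrees(np.arctan2(*(z1-z2)[1::-1])))
print("pad",tri([(c,*B(446,77)),(s,*SB(746,448))]))
E
```

```text
holes [ 0.46886416 -0.22045543  0.008     ] [ 0.45706237 -0.30989525  0.008     ] 0.09021509826054668
hole tri (array([ 0.46872753, -0.21750027,  0.00416626]), [3.4, 3.4]) (array([ 0.45697449, -0.30783937,  0.00353763]), [2.8, 2.8])
pins (array([0.57582608, 0.10245909, 0.05258612]), [2.5, 2.5]) (array([0.55387618, 0.01434463, 0.05467109]), [1.3, 1.3])
[0.5755056 0.0997807 0.055    ] [0.55392726 0.01304337 0.055     ] 0.0893811413768625 76.02967121954822
pad (array([0.61544557, 0.25256824, 0.08967205]), [2.8, 2.8])
```

Request:
step_arm --motion '[0.3, -0.2, 0, -0.1, -1, 0.6, -0.4, 0, -0.2, -1, 0.9, -0.6, 0, -0.3, -1, 0.9, -0.65, 0, -0.4, -1, 0.9, -0.65, 0, -0.5, -1, 0.9, -0.65, 0, -0.6, -1, 0.9, -0.65, 0, -0.62, -1, 0.9, -0.65, 0, -0.62, -1, 0.9, -0.65, 0, -0.62, -1, 0.9, -0.65, 0, -0.62, -1]' --newtons 30

```text
time: 1.6
ee_pos: [0.3944, -0.3838, 0.2387]
orientation: [-180.0, 0.0, 82.4]
wrist_force: [-0.1, -0.0, 0.1]
grip_width: 0.996
```

Request:
step_arm --motion '[0.2, 0.13, 0.2, 0, -1, 0.35, 0.26, 0.4, 0, -1, 0.35, 0.26, 0.4, 0, -1, 0.35, 0.26, 0.4, 0, -1, 0.35, 0.26, 0.4, 0, -1, 0.35, 0.26, 0.4, 0, -1, 0.35, 0.26, 0.4, 0, -1, 0.35, 0.26, 0.4, 0, -1, 0.35, 0.26, 0.4, 0, -1, 0.35, 0.26, 0.4, 0, -1]'

```text
time: 2.85
ee_pos: [0.4551, -0.3211, 0.1587]
orientation: [-180.0, 0.0, 82.5]
wrist_force: [0.1, 0.0, -0.2]
grip_width: 1.004
```

```bash
cat > plate.py <<'E'
from h import *
def look(c):
    """plate outline -> minAreaRect & hole centroids (px)"""
    hsv=cv2.cvtColor(c["img"],cv2.COLOR_RGB2HSV)
    m=((hsv[...,1]<60)&(hsv[...,2]>90)).astype(np.uint8)*255
    m=cv2.morphologyEx(m,cv2.MORPH_CLOSE,np.ones((3,3)))
    cs,hi=cv2.findContours(m,cv2.RETR_CCOMP,cv2.CHAIN_APPROX_NONE)
    e=pix(c,[.463,-.2645,.008])
    k=min((i for i in range(len(cs)) if hi[0][i][3]<0 and cv2.contourArea(cs[i])>2000),key=lambda i:np.linalg.norm(cs[i][:,0].mean(0)-e))
    holes=[(cv2.contourArea(q),*np.round(q[:,0].mean(0),1)) for q,h in zip(cs,hi[0]) if h[3]==k and cv2.contourArea(q)>20]
    return m,cs[k],holes
E
python3 - <<'E'
from plate import *
c=cams.read_camera("wrist"); np.save("w1.npy",c,allow_pickle=True)
m,k,h=look(c); print(cv2.contourArea(k),h,pix(c,[.463,-.2645,.008]))
a=cv2.approxPolyDP(k,8,True)[:,0];print(a.tolist(),[onz(c,*p,.008)[:2].round(4).tolist() for p in a])
for x in h: print(onz(c,x[1],x[2],.004).round(4))
i=c["img"][:,:,::-1].copy(); cv2.drawContours(i,[k],-1,(0,255,0),1); cv2.imwrite("pics/w1.png",i)
E
```

```text
15209.0 [(201.5, np.float64(322.8), np.float64(160.1)), (276.0, np.float64(323.1), np.float64(48.4))] [321.19885987 111.76878324]
[[274, 20], [279, 182], [365, 184], [372, 20]] [[0.4362, -0.1918], [0.4189, -0.3186], [0.4927, -0.3301], [0.5106, -0.2017]]
[ 0.459  -0.3052  0.004 ]
[ 0.4709 -0.2163  0.004 ]
```

View pics/w1.png

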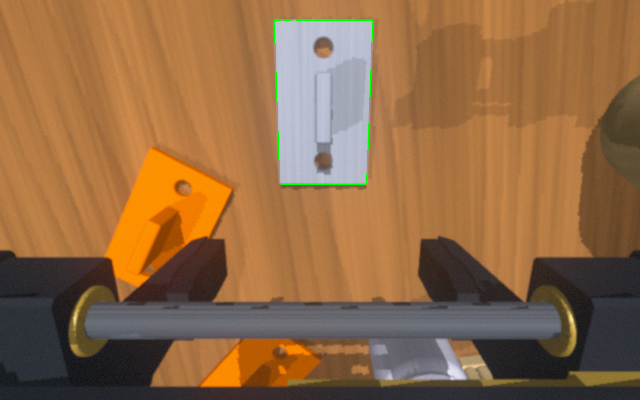

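The wrist view shows the plate outlined cleanly, from (274,20) to (372,184), with holes at (323,48) and (323,160) and the lug at (323,107). The outline and the holes agree on the centre, (0.465,-0.261).

Request:
step_arm --motion '[0.15, 0, 0, 0, -1, 0.3, 0.01, 0, 0, -1, 0.305, 0.01, 0.1, 0, -1, 0.305, 0.01, 0.2, 0, -1, 0.305, 0.01, 0.2, 0, -1, 0.305, 0.01, 0.2, 0, -1, 0.305, 0.01, 0.2, 0, -1, 0.305, 0.01, 0.2, 0, -1, 0.305, 0.01, 0.2, 0, -1, 0.305, 0.01, 0.2, 0, -1]'

```text
time: 4.15
ee_pos: [0.465, -0.2609, 0.1188]
orientation: [180.0, 0.0, 82.5]
wrist_force: [0.1, 0.3, 0.5]
grip_width: 1.002
```

```bash
python3 - <<'E'
from plate import *
c=cams.read_camera("wrist"); w=np.load("w1.npy",allow_pickle=True).item()
hsv=cv2.cvtColor(c["img"],cv2.COLOR_RGB2HSV)
print("expected",pix(c,[.4709,-.2163,.008]),pix(c,[.4646,-.2606,.047]),pix(c,[.459,-.305,.008]))
m,k,h=look(c); print(h, cv2.boundingRect(k))
for x in h: print(onz(c,x[1],x[2],.004).round(4), [tri([(w,*p),(c,x[1],x[2])]) for p in [(323.1,48.4),(322.8,160.1)]])
cv2.imwrite("pics/w2.png",c["img"][:,:,::-1]); print(sensors.state()["ee_pos"])
E
```

```text
expected [320.34200114 131.76051103] [319.48130078 207.59381886] [320.28503139 245.9042159 ]
[(120.5, np.float64(320.7), np.float64(245.2)), (301.5, np.float64(320.3), np.float64(130.7))] (267, 103, 108, 167)
[ 0.4592 -0.3062  0.004 ] [(array([ 0.46869574, -0.23459187,  0.1642488 ]), [0.6, 0.6]), (array([ 0.45922133, -0.30456763,  0.00766132]), [0.2, 0.2])]
[ 0.4709 -0.2159  0.004 ] [(array([ 0.4709028 , -0.21613343,  0.00214671]), [0.0, 0.0]), (array([ 0.48649944, -0.10976365,  1.07262517]), [3.8, 3.8])]
[ 0.4649937  -0.26092316  0.11874201]
```

View pics/w2.png

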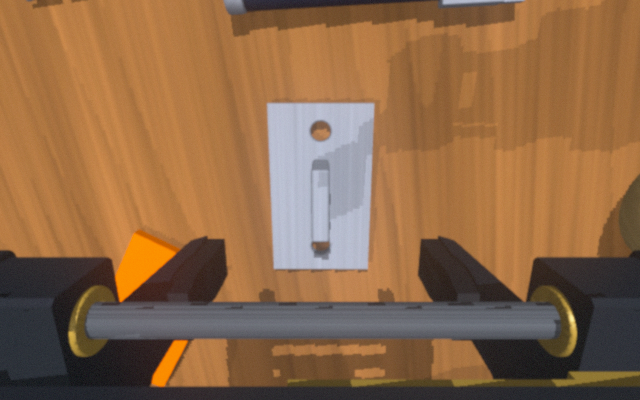

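Both wrist views agree that the holes are within 8 mm of the bench and that the TCP is over the lug. Descending to grip it.

Request:
step_arm --motion '[0, 0, 0.1, 0, -1, 0, 0, 0.2, 0, -1, 0, 0, 0.3, 0, -1, 0, 0, 0.4, 0, -1, 0, 0, 0.46, 0, -1, 0, 0, 0.5, 0, -1, 0, 0, 0.51, 0, -1, 0, 0, 0.51, 0, 1, 0, 0, 0.51, 0, 1, 0, 0, 0.51, 0, 1]' --newtons 40

```text
time: 5.45
ee_pos: [0.4652, -0.2611, 0.0171]
orientation: [180.0, 0.0, 82.5]
wrist_force: [0.3, -0.6, 0.3]
grip_width: 0.685
```

Request:
step_arm --motion '[0, 0, 0, 0, 1, 0, 0, 0, 0, 1, 0, 0, 0, 0, 1, 0, 0, 0, 0, 1, 0, 0, -0.04, 0, 1, 0, 0, -0.1, 0, 1, 0, 0, -0.25, 0, 1, 0, 0, -0.4, 0, 1, 0, 0, -0.5, 0, 1, 0, 0, -0.5, 0, 1]'

```text
time: 6.7
ee_pos: [0.4656, -0.2614, 0.1182]
orientation: [179.9, 0.1, 82.5]
wrist_force: [0.2, -1.2, -6.6]
grip_width: 0.133
```

Held, with about 6.8 N of weight on the wrist. Carrying it to just short of the bed to measure the pins and the held plate.

Request:
step_arm --motion '[0, 0, -0.2, 0, 1, 0.15, 0.03, -0.35, 0.02, 1, 0.3, 0.06, -0.4, 0.03, 1, 0.45, 0.09, -0.4, 0.04, 1, 0.6, 0.13, -0.4, 0.05, 1, 0.75, 0.17, -0.4, 0.06, 1, 0.9, 0.2, -0.4, 0.072, 1, 1, 0.22, -0.4, 0.072, 1, 1, 0.22, -0.4, 0.072, 1, 1, 0.22, -0.4, 0.072, 1]'

```text
time: 7.95
ee_pos: [0.5338, -0.0694, 0.1958]
orientation: [-179.9, 0.1, 76.0]
wrist_force: [0.6, -0.3, -6.6]
grip_width: 0.13
```

```bash
python3 - <<'E'
from h import *
c=cams.read_camera("wrist"); np.save("w3.npy",c,allow_pickle=True)
cv2.imwrite("pics/w3.png",c["img"][:,:,::-1]); s=sensors.state();print(s["ee_pos"],s["orientation"])
print([pix(c,p) for p in [[.5755,.0998,.056],[.554,.013,.056],[.615,.2525,.097]]])
E
```

```text
[ 0.53387929 -0.06975739  0.19596374] [-1.79911985e+02  6.37816298e-02  7.59217029e+01]
[array([319.91585075, -59.79337151]), array([320.40080063,  75.48659193]), array([ 321.32409595, -495.94569305])]
```

View pics/w3.png

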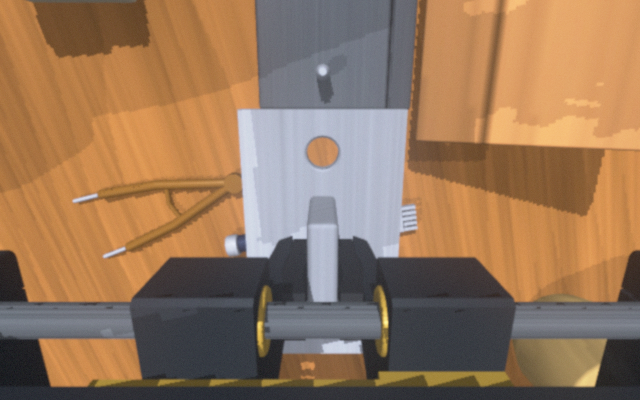

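The pin tip is at (322,71), the held plate's front hole at (322,152) and its front edge at row 108. Moving 90 mm forward to see the second pin in the same way.

Request:
step_arm --motion '[0.15, 0, 0, 0, 1, 0.3, 0, 0, 0, 1, 0.45, 0, 0, 0, 1, 0.45, 0, 0, 0, 1, 0.45, 0, 0, 0, 1, 0.45, 0, 0, 0, 1, 0.45, 0, 0, 0, 1, 0.45, 0, 0, 0, 1, 0.45, 0, 0, 0, 1, 0.45, 0, 0, 0, 1]'

```text
time: 9.25
ee_pos: [0.5566, 0.0189, 0.1967]
orientation: [180.0, 0.0, 76.0]
wrist_force: [-0.2, -0.0, -7.6]
grip_width: 0.133
```

```bash
python3 - <<'E'
from h import *
c=cams.read_camera("wrist"); np.save("w4.npy",c,allow_pickle=True)
w=np.load("w3.npy",allow_pickle=True).item()
print(sensors.state()["ee_pos"],sensors.state()["orientation"][2])
cr=lambda i,x,y,s=60:cv2.resize(i["img"][y:y+s,x:x+s],(300,300),interpolation=cv2.INTER_CUBIC)
A=np.hstack([cr(w,292,40),cr(c,292,40)])
B=cv2.resize(c["img"][0:200,220:420],(600,600))
cv2.imwrite("pics/w4.png",np.vstack([A,cv2.resize(c["img"][0:150,170:470],(600,300))])[:,:,::-1])
for i in (w,c):
  hsv=cv2.cvtColor(i["img"],cv2.COLOR_RGB2HSV)
  # bright pin tip on dark bed
  m=(hsv[...,2]>150).astype(np.uint8); m[:50]=0;m[102:]=0;m[:,:290]=0;m[:,355:]=0
  n,l,st,ce=cv2.connectedComponentsWithStats(m); print("bright",[(st[k].tolist(),ce[k].round(1).tolist()) for k in range(1,n) if st[k][4]>10])
  # held plate
  m=((hsv[...,1]<60)&(hsv[...,2]>110)).astype(np.uint8)*255; m[:100]=0;m[240:]=0
  cs,hi=cv2.findContours(m,cv2.RETR_CCOMP,cv2.CHAIN_APPROX_NONE)
  for q,h in zip(cs,hi[0]):
    if h[3]>=0 and cv2.contourArea(q)>300 : print("hole",cv2.contourArea(q),cv2.minEnclosingCircle(q))
  for r in (120,140,170,190):
    xs=np.flatnonzero(m[r]); xs=xs[(xs>200)&(xs<440)]; print(r,xs.min(),xs.max())
E
```

```text
[0.55655427 0.01899608 0.19671834] 76.01528983696441
bright [([316, 64, 12, 12, 113], [321.8, 69.3])]
hole 748.5 ((322.0, 150.5), 16.37843894958496)
120 238 406
140 239 405
170 241 403
190 242 402
bright [([317, 67, 10, 11, 88], [321.6, 71.5])]
120 238 407
140 239 406
170 241 404
190 243 402
```

View pics/w4.png

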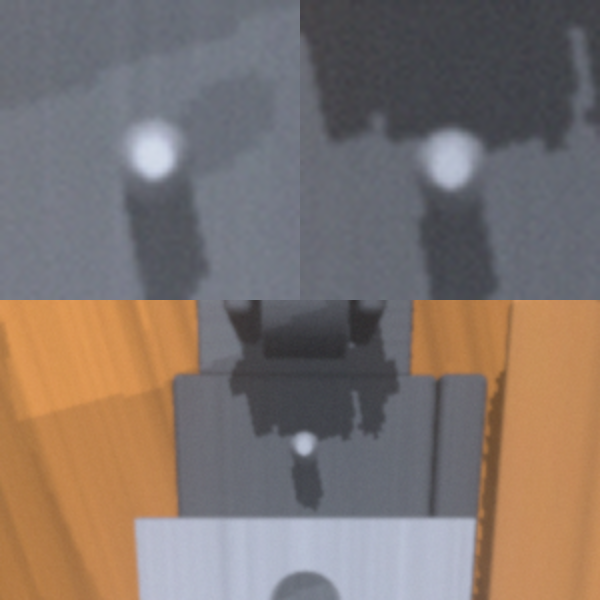

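The second picture shows both flat pin tips clearly, at about (322.5,71.3) in the first frame and (322,72) in the second.

```bash
python3 - <<'E'
from h import *
w=np.load("w3.npy",allow_pickle=True).item();c=np.load("w4.npy",allow_pickle=True).item()
t=cams.read_camera("top")
a=onz(w,322.5,71.3,.056);b=onz(c,322.,72.,.056)
print("pins",a,b,np.linalg.norm(a-b),"centre",(a+b)/2,"yaw",np.degrees(np.arctan2(*(b-a)[1::-1])))
B=lambda x,y:(230+(x-400)*107/400,163+y*64/300)
print("pin z",tri([(t,*B(716,180)),(w,322.5,71.3)]),tri([(t,*B(619,147)),(c,322,72)]))
for i,z,p,yw in((w,.196,[.5339,-.0696],75.95),(c,.1967,[.5566,.0190],76.0)):
  y=np.radians(yw);X=np.array([np.cos(y),np.sin(y)]);Y=np.array([np.sin(y),-np.cos(y)])
  f=lambda u,v,dz:(lambda d:[round(1000*float(d@X),1),round(1000*float(d@Y),1)])(onz(i,u,v,z+dz)[:2]-p)
  print("hole",f(322.3,151,-.0091),"front",f(322,108.5,-.0091),"L",f(238,120,-.0091),f(242.5,190,-.0091),"R",f(406.5,120,-.0091),f(402,190,-.0091))
E
```

```text
pins [0.556303   0.01555767 0.056     ] [0.57883914 0.10367188 0.056     ] 0.09095048912307688 centre [0.56757107 0.05961477 0.056     ] yaw 75.65354315848718
pin z (array([0.55629389, 0.01492817, 0.04154188]), [1.4, 1.4]) (array([0.57950986, 0.10352237, 0.03015148]), [1.6, 1.6])
hole [47.5, 1.1] front [65.7, 1.0] L [60.9, -35.2] [29.7, -35.2] R [60.9, 37.3] [29.7, 37.3]
hole [47.3, 1.2] front [65.5, 1.1] L [60.7, -35.1] [29.4, -35.1] R [60.7, 37.5] [29.4, 37.6]
```

The pins give a bed centre of about (0.5676,0.0596) at 75.7°. The held plate looks about 5% small, so it may hang a few mm lower in the grip than I assumed. I'll go down close above the pin tips and remeasure with almost no depth difference.

Request:
step_arm --motion '[0, 0, 0.1, 0, 1, 0, 0, 0.2, 0, 1, 0, 0, 0.3, 0, 1, 0, 0, 0.4, 0, 1, 0, 0, 0.5, 0, 1, 0, 0, 0.5, 0, 1, 0, 0, 0.5, 0, 1, 0, 0, 0.5, 0, 1, 0, 0, 0.5, 0, 1, 0, 0, 0.5, 0, 1]'

```text
time: 10.6
ee_pos: [0.5567, 0.0189, 0.097]
orientation: [180.0, -0.0, 76.0]
wrist_force: [-0.8, -0.2, -6.7]
grip_width: 0.131
```

```bash
python3 - <<'E'
from h import *
c=cams.read_camera("wrist"); np.save("w5.npy",c,allow_pickle=True);s=cams.read_camera("scene");np.save("s5.npy",s,allow_pickle=True)
st=sensors.state();print(st["ee_pos"],st["orientation"],st["wrist_force"])
X=np.array([np.cos(np.radians(76)),np.sin(np.radians(76))])
e=pix(s,np.r_[st["ee_pos"][:2],st["ee_pos"][2]-.016]).astype(int); x,y=e[0]-60,e[1]-45; print("scene crop",x,y)
cv2.imwrite("pics/w5.png",np.hstack([cv2.resize(c["img"][20:220,222:422],(400,400),interpolation=cv2.INTER_CUBIC),cv2.resize(s["img"][y:y+100,x:x+100],(400,400),interpolation=cv2.INTER_CUBIC)])[:,:,::-1])
E
```

```text
[0.55660272 0.01892588 0.09685189] [ 1.79989366e+02 -1.73898499e-04  7.60089576e+01] [ 0.03643157  0.72088959 -6.37039944]
scene crop 282 160
```

View pics/w5.png

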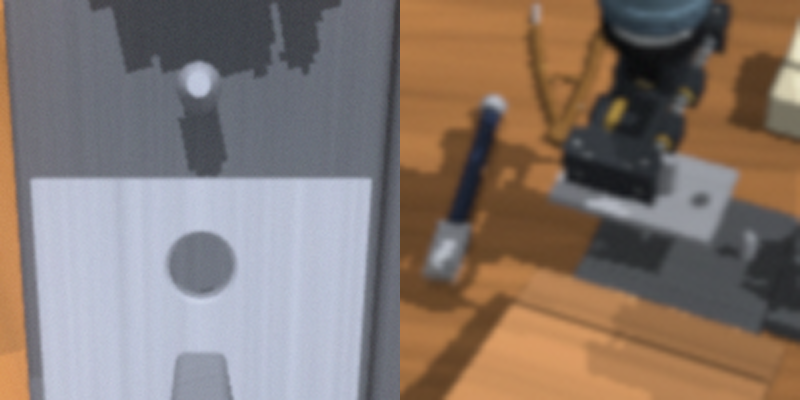

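The left crop (wrist) shows the pin tip at about (321,60.5), the plate's front hole at (322.5,152), and its front corners at (237,109.5) and (407.5,109.5). The right crop (scene) shows the same corners at (366.5,204) and (360,221), which I'll use to get the plate's height.

```bash
python3 - <<'E'
from h import *
c=np.load("w5.npy",allow_pickle=True).item();s=np.load("s5.npy",allow_pickle=True).item()
w4=np.load("w4.npy",allow_pickle=True).item()
p=np.array([.5567,.0189]);X=np.array([np.cos(np.radians(76)),np.sin(np.radians(76))]);Y=np.array([X[1],-X[0]])
f=lambda u,v,z:(lambda d:[round(1000*float(d@X),1),round(1000*float(d@Y),1)])(onz(c,u,v,z)[:2]-p)
print(tri([(c,237,109.5),(s,366.5,203.75)]),tri([(c,407.5,109.5),(s,360.25,220.75)]),"hole",tri([(c,322.5,152),(s,282+300/4,160+201/4)]))
print("pin tip",tri([(c,321,60.5),(w4,322,72)]),tri([(c,321,60.5),(s,282+349/4,160+236/4)]))
for z in (.0878,.080): print(z,"hole",f(322.5,152,z),"L",f(237,110,z),"R",f(407.5,110,z))
print("pin",f(321,60.5,.056))
E
```

```text
(array([0.53512805, 0.09157389, 0.07426449]), [0.7, 0.7]) (array([0.61083066, 0.07480904, 0.08097868]), [2.5, 2.5]) hole (array([0.56926659, 0.06365643, 0.07920198]), [1.0, 1.0])
pin tip (array([0.57874876, 0.10387049, 0.05275018]), [0.1, 0.1]) (array([0.57857737, 0.10435796, 0.05326803]), [0.5, 0.5])
0.0878 hole [46.9, 1.4] L [65.0, -35.2] R [64.9, 37.8]
0.08 hole [45.6, 1.4] L [64.6, -37.0] R [64.6, 39.6]
pin [87.5, 0.7]
```

Request:
step_arm --motion '[0.07, -0.004, 0, 0.004, 1, 0.14, -0.004, 0, 0.004, 1, 0.211, -0.004, 0, 0.004, 1, 0.211, -0.004, 0, 0.004, 1, 0.211, -0.004, 0, 0.004, 1, 0.211, -0.004, 0, 0.004, 1, 0.211, -0.004, 0.02, 0.004, 1, 0.211, -0.004, 0.04, 0.004, 1, 0.211, -0.004, 0.04, 0.004, 1, 0.211, -0.004, 0.04, 0.004, 1]'

```text
time: 11.95
ee_pos: [0.5659, 0.0601, 0.0886]
orientation: [-180.0, 0.0, 75.7]
wrist_force: [0.3, 0.5, -6.7]
grip_width: 0.133
```

```bash
python3 - <<'E'
from h import *
c=cams.read_camera("wrist");t=cams.read_camera("top");s=cams.read_camera("scene")
np.save("w6.npy",c,allow_pickle=True)
st=sensors.state();print(st["ee_pos"],st["orientation"],st["wrist_force"])
cv2.imwrite("pics/w6.png",np.hstack([cv2.resize(c["img"][120:180,292:352],(400,400),interpolation=cv2.INTER_CUBIC),cv2.resize(s["img"][170:260,310:400],(400,400),interpolation=cv2.INTER_CUBIC)])[:,:,::-1])
E
```

```text
[0.56607422 0.06011864 0.08882513] [ 1.79988258e+02 -7.49288257e-03  7.56510059e+01] [-0.44530842  0.67376131 -6.92071595]
```

View pics/w6.png

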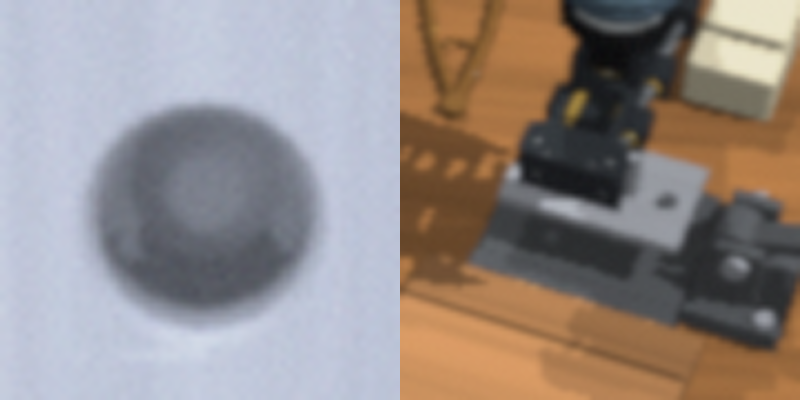

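Through the front hole the pin tip is visible at crop (205,193), against a hole centre of (206,213). It is centred sideways, so now I'll check it lengthways.

```bash
python3 - <<'E'
from h import *
c=np.load("w6.npy",allow_pickle=True).item()
X=np.array([np.cos(np.radians(75.7)),np.sin(np.radians(75.7))]);Y=np.array([X[1],-X[0]])
k=60/400
for zp in(.072,.075,.0797):
  for zt in (.053,.056):
    d=(onz(c,292+205*k,120+193*k,zt)-onz(c,292+206*k,120+213*k,zp))[:2]*1000; print(zp,zt,round(d@X,2),round(d@Y,2))
E
```

```text
0.072 0.053 -1.5 -0.04
0.072 0.056 -1.04 -0.04
0.075 0.053 -1.98 -0.03
0.075 0.056 -1.52 -0.04
0.0797 0.053 -2.73 -0.02
0.0797 0.056 -2.28 -0.03
```

Request:
step_arm --motion '[-0.004, 0, 0, 0, 1, -0.004, 0, 0.015, 0, 1, -0.004, 0, 0.03, 0, 1, -0.004, 0, 0.045, 0, 1, -0.004, 0, 0.06, 0, 1, -0.004, 0, 0.07, 0, 1, -0.004, 0, 0.08, 0, 1, -0.004, 0, 0.09, 0, 1, -0.004, 0, 0.1, 0, 1, -0.004, 0, 0.1, 0, 1]'

```text
time: 13.35
ee_pos: [0.5656, 0.0593, 0.0685]
orientation: [-180.0, 0.0, 75.7]
wrist_force: [0.4, -0.7, -7.0]
grip_width: 0.133
```

Request:
step_arm --motion '[0, 0, 0.01, 0, 1, 0, 0, 0.02, 0, 1, 0, 0, 0.03, 0, 1, 0, 0, 0.04, 0, 1, 0, 0, 0.045, 0, 1, 0, 0, 0.05, 0, 1, 0, 0, 0.055, 0, 1, 0, 0, 0.055, 0, 1, 0, 0, 0.055, 0, 1, 0, 0, 0.055, 0, 1]'

```text
time: 14.6
ee_pos: [0.5658, 0.0593, 0.0577]
orientation: [180.0, -0.0, 75.7]
wrist_force: [-0.3, 0.7, -6.4]
grip_width: 0.13
```

Request:
step_arm --motion '[0, 0, 0.004, 0, 1, 0, 0, 0.008, 0, 1, 0, 0, 0.012, 0, 1, 0, 0, 0.015, 0, 1, 0, 0, 0.018, 0, 1, 0, 0, 0.02, 0, 1, 0, 0, 0.02, 0, 1, 0, 0, 0.02, 0, 1, 0, 0, 0.02, 0, 1, 0, 0, 0.02, 0, 1]'

```text
time: 15.85
ee_pos: [0.5658, 0.0593, 0.0537]
orientation: [180.0, 0.0, 75.7]
wrist_force: [-0.4, 0.2, -7.3]
grip_width: 0.133
```

Request:
step_arm --motion '[0, 0, 0.004, 0, 1, 0, 0, 0.008, 0, 1, 0, 0, 0.012, 0, 1, 0, 0, 0.015, 0, 1, 0, 0, 0.018, 0, 1, 0, 0, 0.02, 0, 1, 0, 0, 0.02, 0, 1, 0, 0, 0.02, 0, 1, 0, 0, 0.02, 0, 1, 0, 0, 0.02, 0, 1]'

```text
time: 17.1
ee_pos: [0.5659, 0.0593, 0.0528]
orientation: [180.0, 0.1, 75.6]
wrist_force: [-12.1, -3.0, 28.8]
grip_width: 0.134
```

Firm contact, with plate bottom at bed height within the camera estimate. Relaxing the push, then letting go.

Request:
step_arm --motion '[0, 0, -0.007, 0, 1, 0, 0, -0.014, 0, 1, 0, 0, -0.014, 0, 1, 0, 0, -0.014, 0, -0.2, 0, 0, -0.014, 0, -0.2, 0, 0, -0.014, 0, -0.2, 0, 0, -0.014, 0, -0.2, 0, 0, -0.014, 0, -0.2, 0, 0, -0.014, 0, -0.2, 0, 0, -0.014, 0, -0.2]'

```text
time: 18.35
ee_pos: [0.5658, 0.0593, 0.0525]
orientation: [-180.0, -0.0, 75.6]
wrist_force: [0.3, 0.1, 0.4]
grip_width: 0.601
```

Request:
step_arm --motion '[0, 0, 0, 0, -0.2, 0, 0, 0, 0, -0.2, 0, 0, -0.1, 0, -0.2, 0, 0, -0.2, 0, -0.2, 0, 0, -0.35, 0, -0.2, 0, 0, -0.5, 0, -0.2, -0.1, 0, -0.6, 0, -0.2, -0.3, 0, -0.6, 0, -0.2, -0.35, 0, -0.6, 0, -0.2, -0.35, 0, -0.6, 0, -0.2]'

```text
time: 19.6
ee_pos: [0.5486, -0.0088, 0.1734]
orientation: [179.9, -0.0, 75.6]
wrist_force: [-0.4, 0.7, 0.2]
grip_width: 0.607
```

```bash
python3 - <<'E'
from h import *
c=cams.read_camera("wrist");s=cams.read_camera("scene");np.save("w7.npy",c,allow_pickle=True);np.save("s7.npy",s,allow_pickle=True)
st=sensors.state();print(st["ee_pos"],st["orientation"],st["wrist_force"],st["grip_width"])
cv2.imwrite("pics/w7.png",np.hstack([cv2.resize(c["img"][0:240,200:440],(400,400),interpolation=cv2.INTER_CUBIC),cv2.resize(s["img"][170:270,310:410],(400,400),interpolation=cv2.INTER_CUBIC)])[:,:,::-1])
E
```

```text
[ 0.54874744 -0.00703737  0.172939  ] [ 1.79975743e+02 -6.11862667e-02  7.57309078e+01] [-0.14220231  0.97984777 -0.00873604] 0.6028836469127369
```

View pics/w7.png

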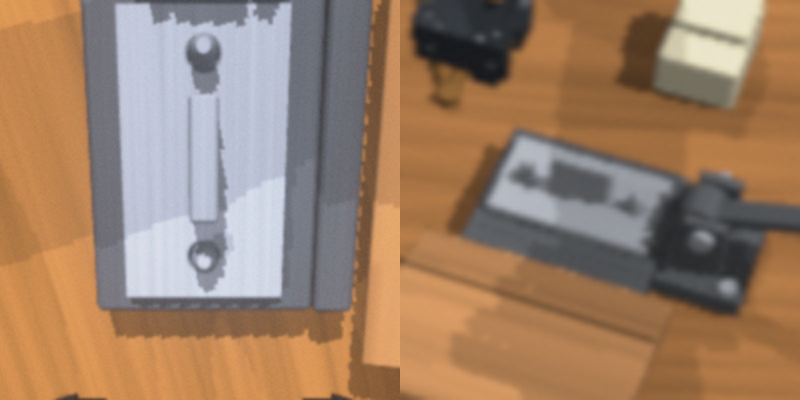

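Both pins stand in the holes, at wrist crop (203,50) and (203,255), and the plate lies square on the bed. Checking the corners' height numerically, and the pad.

```bash
python3 - <<'E'
from h import *
c=np.load("w7.npy",allow_pickle=True).item();s=np.load("s7.npy",allow_pickle=True).item()
W=lambda x,y:(200+x*.6,y*.6); S=lambda x,y:(310+(x-400)*.25,170+y*.25)
print(tri([(c,*W(126,297)),(s,*S(516,135))]),tri([(c,*W(281,297)),(s,*S(487,205))]),tri([(c,*W(292,3)),(s,*S(648,255))]))
q=[onz(c,*W(*p),.038) for p in [(126,297),(281,297),(292,3),(115,3)]]
print(np.round(q,4).tolist(),"centre",np.mean(q,0),"w",[round(float(np.linalg.norm(q[i]-q[(i+1)%4])),4) for i in range(4)])
C=np.array([.5667,.0595]); y=np.radians(75.7); print("hinge,pad level",C+.105*np.array([np.cos(y),np.sin(y)]),C+.205*np.array([np.cos(y),np.sin(y)]),"rest",C+(.105+.0955-.0018)*np.array([np.cos(y),np.sin(y)]))
E
```

```text
(array([0.51403022, 0.00476263, 0.0375537 ]), [0.5, 0.5]) (array([ 0.58843562, -0.01249262,  0.03744672]), [1.4, 1.4]) (array([0.62094819, 0.11494481, 0.0343684 ]), [2.1, 2.1])
[[0.5142, 0.0053, 0.038], [0.5881, -0.0137, 0.038], [0.6205, 0.1122, 0.038], [0.5467, 0.1311, 0.038]] centre [0.56738333 0.05871499 0.038     ] w [0.0763, 0.13, 0.0762, 0.13]
hinge,pad level [0.5926349  0.16124665] [0.6173348  0.25814822] rest [0.6157787  0.25204343]
```

The plate is flush: corners triangulate at z 0.034–0.038 and the outline centre is within about 1 mm of the bed centre. Next, shut the fingers and go above the pad.

Request:
step_arm --motion '[0, 0, 0, 0, 1, 0.2, 0, 0, 0, 1, 0.4, 0, 0, 0, 1, 0.6, 0, 0, 0, 1, 0.8, 0, 0, 0, 1, 1, 0, 0, 0, 1, 1, 0, 0, 0, 1, 1, 0, 0, 0, 1, 1, 0, 0, 0, 1, 1, 0, 0, 0, 1]'

```text
time: 20.95
ee_pos: [0.598, 0.1841, 0.1725]
orientation: [180.0, 0.0, 75.6]
wrist_force: [-0.1, -0.0, 0.3]
grip_width: 0.003
```

Request:
step_arm --motion '[0.2, 0.004, 0, 0, 1, 0.36, 0.004, 0, 0, 1, 0.36, 0.004, 0.1, 0, 1, 0.36, 0.004, 0.2, 0, 1, 0.36, 0.004, 0.27, 0, 1, 0.36, 0.004, 0.3, 0, 1, 0.36, 0.004, 0.3, 0, 1, 0.36, 0.004, 0.3, 0, 1, 0.36, 0.004, 0.3, 0, 1, 0.36, 0.004, 0.3, 0, 1]'

```text
time: 22.2
ee_pos: [0.6168, 0.2549, 0.1129]
orientation: [180.0, -0.0, 75.7]
wrist_force: [0.6, -0.2, -0.6]
grip_width: 0.002
```

```bash
python3 - <<'E'
from h import *
s=cams.read_camera("scene");t=cams.read_camera("top");c=cams.read_camera("wrist")
st=sensors.state();print(st["ee_pos"],st["orientation"],st["wrist_force"],st["grip_width"])
cv2.imwrite("pics/w8.png",np.hstack([cv2.resize(c["img"][100:400,120:520],(400,300)),cv2.resize(s["img"][160:250,340:460],(400,300),interpolation=cv2.INTER_CUBIC)])[:,:,::-1])
E
```

```text
[0.61664048 0.25488755 0.1126322 ] [ 1.79990340e+02 -6.19238535e-03  7.56565011e+01] [ 0.48097021  0.2755157  -0.11123755] 0.006409376854837067
```

View pics/w8.png

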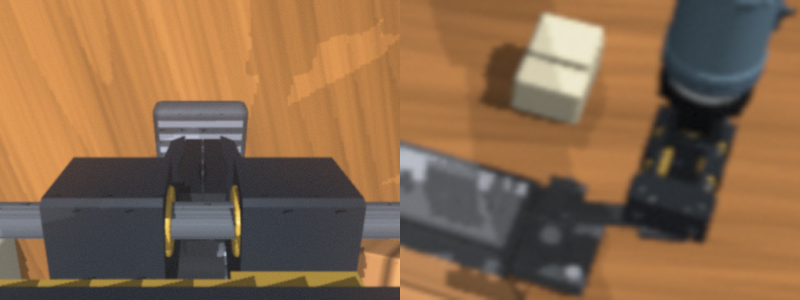

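The wrist crop shows the closed fingers centred over the pad, which spans columns 155–248 with its far end at row 102. Pressing down slowly to z ≈ 0.068.

Request:
step_arm --motion '[0, 0, 0.03, 0, 1, 0, 0, 0.06, 0, 1, 0, 0, 0.09, 0, 1, 0, 0, 0.12, 0, 1, 0, 0, 0.15, 0, 1, 0, 0, 0.18, 0, 1, 0, 0, 0.2, 0, 1, 0, 0, 0.215, 0, 1, 0, 0, 0.225, 0, 1, 0, 0, 0.225, 0, 1]'

```text
time: 23.6
ee_pos: [0.6171, 0.2562, 0.0681]
orientation: [179.9, -0.1, 75.7]
wrist_force: [0.2, 3.9, 6.6]
grip_width: 0.003
```

Request:
step_arm --motion '[0, 0, 0, 0, 1, 0, 0, 0, 0, 1, 0, 0, 0, 0, 1, 0, 0, 0, 0, 1, 0, 0, 0, 0, 1, 0, 0, 0, 0, 1, 0, 0, 0, 0, 1, 0, 0, 0, 0, 1, 0, 0, 0, 0, 1, 0, 0, 0, 0, 1]'

```text
time: 24.85
ee_pos: [0.6171, 0.2562, 0.0682]
orientation: [179.9, -0.1, 75.7]
wrist_force: [0.1, 3.8, 6.0]
grip_width: 0.005
```

```bash
python3 - <<'E'
from h import *
s=cams.read_camera("scene");c=cams.read_camera("wrist")
st=sensors.state();print(st["ee_pos"],st["wrist_force"],st["time"])
for v in (cams.read_camera("top"),):
  print(pix(v,[.567,.0595,.04]))
cv2.imwrite("pics/w9.png",np.hstack([cv2.resize(c["img"][100:400,120:520],(400,300)),cv2.resize(s["img"][180:255,320:420],(400,300),interpolation=cv2.INTER_CUBIC)])[:,:,::-1])
E
```

```text
[0.61711304 0.25622317 0.06817806] [0.93602625 1.93261573 7.90060974] 24.95
[300.88740129 197.92551407]
```

View pics/w9.png

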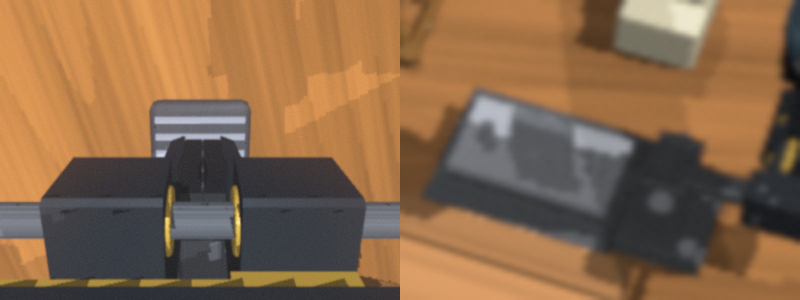

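The fingers press on the pad at z = 0.068 with about 6 N, as expected for a level lever. The pad fills columns 150–250 of the wrist crop, and in the scene crop the plate still lies on the bed. Handing in.

```bash
python3 -c "
from rig import job;print(job.job_done())"
```

```text
the job is handed in; nothing more can be done
None
```

I lifted the grey steel plate by its lug, lowered it over both pins until it touched down on the bed, let it go and withdrew. I then pressed the lever down with the closed fingers and handed the job in while still holding it, at about 25 s of the 54 s.

**Plate:** after release, both pins stood in the holes. Three corners triangulated at z = 0.034–0.038 m against 0.038 nominal, and the outline centre was within about 1 mm of the bed centre I measured.

**Lever:** the TCP held steady at z = 0.068 m, the stated level height, with about 6–8 N upward on the wrist and the plate still on the bed in the last picture. I could not read the lever's joint angle, so "level" rests on that height and force.

**Checks that disagreed or fell short:**
- **Slip in the grip:** the plate sat about 6 mm lower in the fingers than expected after the lift, so I lowered it by feel.
- **Touchdown push:** the first firm contact pushed back with up to 29 N at the wrist and about 12 N sideways, and it went to zero when I relaxed the push and let go.
- **Pin-tip height:** one early pairing of the top and wrist views gave 0.030–0.042 m. The other views gave about 0.053–0.055 m, close to the stated 0.056.
- **Pictures:** I viewed 12, which is two over the budget of 10.
- **Bystanders:** I did not measure their positions at the end. I saw no sign of touching any of them.

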